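Kit a clutch pencil and its refit set

TASK

Make up the two kits from the stock lying on the table. Pencil kit, in the large tray with three compartments: lay the loose white barrel lengthwise in the middle of the long compartment and stand the amber grip and the larger nickel cone tip upright, each in the middle of a small compartment of its own. Refit kit, in the narrow tray with two compartments: lay the brass hex wrench flat and lengthwise in the middle of the longer compartment and stand the smaller cone tip upright in the middle of the shorter one; leave the barrel drying in the clip board and the pot of pencils where they are.

Things in the scene. Friction and masses are not known exactly. Their poses are not given: they have to be found in the camera images.
- barrel_center (a point): Loose matte white pencil barrel lying on the table: an eight-sided bar 16 mm across flats that rests on a flat and does not roll, 100 mm long with a thin nickel thread end (11 mm across, 10 mm long) at its +x end; 30 g. The point is its middle, 8 mm above what it lies on; x runs along the barrel, y level across it, z up.
- grip_center (a point): Amber resin pencil grip standing on end: a plain tube 24 mm across, with a 13 mm bore, 44 mm tall; 25 g. The point is its centre, 22 mm above what it stands on; z is its axis.
- cone_large_center (a point): The larger nickel cone tip, standing on its base, point up: a round collar 22 mm across and 18 mm tall, then a cone that narrows to 7 mm at 40 mm height; 40 g. The point is on its axis 20 mm above what it stands on; z is its axis. The sloping cone cannot be gripped, only the collar below it.
- cone_small_center (a point): The smaller nickel cone tip, standing on its base, point up: a round collar 14 mm across and 16 mm tall, then a cone that narrows to 5 mm at 28 mm height; 16 g. The point is on its axis 14 mm above what it stands on; z is its axis. Only the collar can be gripped.
- wrench_center (a point): Small L-shaped brass hex wrench lying flat, of hexagonal bar 8 to 9 mm thick: long arm 76 mm, short arm at its +x end that reaches 22 mm to its +y side; 35 g. The point is the middle of the long arm, 4.6 mm above what it lies on; x runs along the long arm, z up.
- tray_pencil: Large walnut kit tray lined with grey felt, fixed: 148 mm (its x) by 158 mm (its y), rims and dividers 4 mm thick and 12 mm above the table, floor 4 mm above the table. Origin: centre of its underside, at table height. Three compartments: the long one (68 by 150 mm, its length along the tray's y) is centred at x +36, y 0 mm; the two small ones (68 by 73 mm) at x -36, y +38.5 and x -36, y -38.5 mm.
- tray_refit: Narrow walnut kit tray lined with grey felt, fixed: 76 mm (its x) by 186 mm (its y), rims and divider 4 mm thick and 12 mm above the table, floor 4 mm above the table. Origin: centre of its underside, at table height. Two compartments: the longer one (68 by 108 mm, its length along the tray's y) is centred at x 0, y -35 mm; the shorter one (68 by 66 mm) at x 0, y +56 mm.
- drying_barrel_center (a point): A second, freshly lacquered white barrel, 16 mm across and 100 mm tall, pinched upright in the steel spring clip of a small plywood clip board (90 by 110 mm) at one side. To be left alone. The point is its centre, 50 mm above its lower end.
- pot: Glazed terracotta pot of pencils, 96 mm across and 98 mm tall, the pencils reaching 160 mm, at the other side. To be left alone. Origin: centre of its underside.
Not all that is in view belongs to the job. Of the things shaped like the part that bears grip_center, the amber glass one is meant. Leave any pink look-alike of the part that bears barrel_center alone.

How it is judged:
At the end, for the whole second after the job is handed in: All five rest released on the tray floors, mid-compartment within 15 mm each way (barrel 20 mm along): barrel, grip and larger cone in the large tray; wrench and smaller cone in the other. Grip and cones upright (0.2 rad); barrel and wrench along their compartments (0.3 rad), wrench flat (0.15 rad) (x of barrel_center in the frame of tray_pencil between 0.021 and 0.051 m and y of barrel_center in the frame of tray_pencil between -0.02 and 0.02 m and z of barrel_center in the frame of tray_pencil between 0.009 and 0.016 m and angle between the x axis of barrel_center and the y axis of tray_pencil, either way round below 0.3 rad and ((x of grip_center in the frame of tray_pencil between -0.051 and -0.021 m and y of grip_center in the frame of tray_pencil between 0.0235 and 0.0535 m and z of grip_center in the frame of tray_pencil between 0.023 and 0.03 m and x of cone_large_center in the frame of tray_pencil between -0.051 and -0.021 m and y of cone_large_center in the frame of tray_pencil between -0.0535 and -0.0235 m and z of cone_large_center in the frame of tray_pencil between 0.021 and 0.028 m) or (x of grip_center in the frame of tray_pencil between -0.051 and -0.021 m and y of grip_center in the frame of tray_pencil between -0.0535 and -0.0235 m and z of grip_center in the frame of tray_pencil between 0.023 and 0.03 m and x of cone_large_center in the frame of tray_pencil between -0.051 and -0.021 m and y of cone_large_center in the frame of tray_pencil between 0.0235 and 0.0535 m and z of cone_large_center in the frame of tray_pencil between 0.021 and 0.028 m)) and angle between each of grip_center, cone_large_center, cone_small_center's own z axis and vertical below 0.2 rad and x of wrench_center in the frame of tray_refit between -0.015 and 0.015 m and y of wrench_center in the frame of tray_refit between -0.05 and -0.02 m and z of wrench_center in the frame of tray_refit between 0.0056 and 0.0126 m and angle between the x axis of wrench_center and the y axis of tray_refit, either way round below 0.3 rad and angle between the z axis of wrench_center and the z axis of tray_refit, either way round below 0.15 rad and x of cone_small_center in the frame of tray_refit between -0.015 and 0.015 m and y of cone_small_center in the frame of tray_refit between 0.041 and 0.071 m and z of cone_small_center in the frame of tray_refit between 0.015 and 0.022 m and linear speed of each of barrel, grip, cone_large, cone_small, wrench below 0.02 m/s and angular speed of each of barrel, grip, cone_large, cone_small, wrench below 0.3 rad/s and contact force between each of barrel, grip, cone_large, cone_small, wrench and the fingers below 0.05 N); the robot touches nothing.
It fails at once if the barrel drying in the clip board is disturbed (moved more than 10 mm) (distance of drying_barrel_center from where it was at the start of the episode above 0.01 m).
It fails at once if the pot of pencils is disturbed (moved more than 15 mm) (distance of pot from where it was at the start of the episode above 0.015 m).
It also fails if it takes over 99 s, if anything falls off the work surface, if the arm or the gripper's body presses on something with over 40 N, if the wrist force passes 120 N, or if a joint passes its speed limit or range.

ROBOT

A 6-joint arm with a two-finger parallel gripper is mounted at the origin on the work surface. World frame = base frame: x ahead of the robot, y to its left, z up, the work surface at z = 0. Lengths are in m, angles in rad, forces in N, time in s.
With the tool pointing down it reaches from about 0.225 to 0.725 m from the base axis. Payload 3.1 kg.
Tool frame: the origin (TCP) lies at the very end of the fingers, on their centre line; the grasp point (between the pads) lies 19 mm behind it; z points along the fingers, y is the line along which they close (so a half turn about z gives the same grasp; the last joint's range is limited). The gripper opens to 85 mm and grips with 20 to 120 N. Pads are 22 mm wide; open, the fingers measure 114 mm over their backs; the gripper's body (76 mm by 85 mm) begins 54 mm behind the grasp point. The pads swing forward as they close: fully open they stand 13 mm farther back than shut.
Start: joints at [-1.465, 0.048, 0.099, 1.622, 0, 1.443], TCP at [0.122, -0.511, 0.231] pointing down, gripper open.
Joint ranges: [-2.91, 2.91], [-0.99, 1.94], [-1.21, 1.42], [-2.12, 2.29], [-1.49, 1.47], [-3.14, 3.14]. Speed limits (rad/s): [2.79, 2.79, 3.14, 3.14, 3.14, 3.14].

INTERFACE

Orientations are given as [roll, pitch, yaw] about the fixed x, y, z axes, in that order (R = Rz(yaw) Ry(pitch) Rx(roll)).
In Python, from workcell import bot gives the robot as it stands.
- The arm moves only by the shell command python3 -m inch 'ROWS' [FORCE]. ROWS is JSON, a list that holds one entry, the list of rows, each a list of 7 numbers: the shift along the tool's x, y, z scaled (see below), then the turn, a rotation vector about the tool's x, y, z scaled (see below), then the closure, from -1 (fully open) to 1 (shut), so that 0 is half open. A call has 1 to 8 rows; each row shifts and turns the commanded pose from where the row before left it, along the tool's axes as they then stand; what a row does not reach is not made up. The controller multiplies each number of a shift by 25 mm and each number of a turn by 6 degrees. A row lasts 1/12 s, in which the tool goes at most 41.7 mm and 7.16 degrees, less where a joint would pass 70% of its speed; a pose out of reach is approached as far as the arm can. A call with a number of a shift or a turn outside -1 to 1 is refused whole. A call with a gripper value outside its range is refused whole. The fingers move at their own pace and stop on an object; FORCE is the grip in N (left out, the last holds). Time passes only in rows, so rows that do not move let the fingers close. It gives the time, the measured TCP pose, the force, the opening and the grip force at its end, in the units of the state.
- bot.read_state(): the state, without advancing time (a new reading comes with each control period).
- bot.capture(name): name is "scene" or "side" or "wrist"; returns the picture (384x512x3 uint8, red, green, blue); there is no depth.
- bot.get_calibration(name): a dict with "intrinsics" (3x3 intrinsics, pixels), "dist" ([k1, k2, p1, p2, k3] as OpenCV has them; the pictures are not rectified), "R" (3x3) and "t" (3): a world point X has camera coordinates R X + t. Camera axes: x right, y down, z forward; pixel columns grow to the right and rows downward; lengths in m; the calibration is good to about 2 mm. A picture is of the moment at which its call begins: read the wrist's pose just before it. get_calibration takes no time and is no camera call; for the wrist camera it gives the pose at the moment of the call.
- bot.job_done(): hands the job in; it is judged then, once.
Trained networks look in the newest picture that a camera, given by its name, has taken for a name from the list of things; names that differ only in an ending like _2 or _b are one class to them, and where a whole thing is asked for, a point or a joint stands for the part that bears it (a point fixed in the world has none). Each returns a list of dicts, best first, with "confidence" (0 to 1); they miss things now and then, are a little off and sometimes report something else, mostly with a low value. They report only what shows in the picture. A call takes as long as a camera call. They do not tell look-alikes from the thing itself.
- bot.masks_of(camera, target): "region" (384x512 bool, what is visible of it) and "point" ([column, row] in pixels, amid what is visible of it).
The state is a dict: "time": time; "joint_pos": joint angles; "dq": joint speeds; "joint_torque": joint torques, N m; "eef_pos": TCP position; "eef_rot": TCP orientation; "contact_force": force on the tool from outside, world axes, zero at the start; "ft_torque": the same for the moment, N m; "opening": finger opening in m; "grip_force": force on a finger pad.
Only numpy, scipy, OpenCV 4.12 (cv2) and the standard library are available. Lean on these libraries where they do the work, as an engineer would, in place of code of your own. Each camera call takes 0.05 s, during which the arm holds its last target. There are 200 camera calls.

## Working session

There is one attempt and no reset: what is moved stays moved. The work goes in short steps, Python scripts to look and compute and a shell command to move; the robot and the scene stay as the last step left them, time stands still between calls to the robot, and variables do not carry over. Pictures are saved under pics/ and viewed, at most 14 in all, crops included, and the job is handed in when it is done.

```bash
mkdir -p pics; ls
python3 - <<'E'
from workcell import bot
import cv2,numpy as np
s=bot.read_state(); print(s)
for c in("scene","side"):
    im=bot.capture(c); cv2.imwrite(f"pics/{c}0.png",cv2.resize(im[:,:,::-1],(800,600),interpolation=cv2.INTER_CUBIC))
    k=bot.get_calibration(c); print(c,np.round(k["intrinsics"],1).tolist(),k["dist"],np.round(-k["R"].T@k["t"],3))
E
```

```text
pics
{'time': 0.0, 'joint_pos': array([-1.46480427e+00,  4.87474544e-02,  9.75406533e-02,  1.62199403e+00,
       -7.53101577e-06,  1.44302324e+00]), 'dq': array([-3.36843739e-04,  4.86216397e-05,  9.28110159e-04, -1.19130463e-03,
        1.36491079e-03,  1.43002462e-03]), 'joint_torque': array([ 1.99977981e-04, -3.38777804e+01,  3.20015860e+01,  2.01294321e-02,
       -4.53772861e-05,  1.53571875e-07]), 'eef_pos': array([ 0.12154405, -0.51009014,  0.23009021]), 'eef_rot': array([-3.13920680e+00, -2.98925143e-04,  2.33764793e-01]), 'contact_force': array([-1.30239774, -0.31992185,  0.43133019]), 'ft_torque': array([-0.00385244, -0.042791  , -0.03360782]), 'grip_force': 0.0, 'opening': 0.08531264460198659}
scene [[400.1, 0.0, 255.3], [0.0, 400.1, 194.3], [0.0, 0.0, 1.0]] [-0.10775754  0.          0.          0.          0.        ] [ 1.305 -0.05   0.748]
side [[379.3, 0.0, 254.3], [0.0, 379.3, 183.9], [0.0, 0.0, 1.0]] [0.04271525 0.         0.         0.         0.        ] [-0.079  0.583  0.771]
```

View pics/scene0.png

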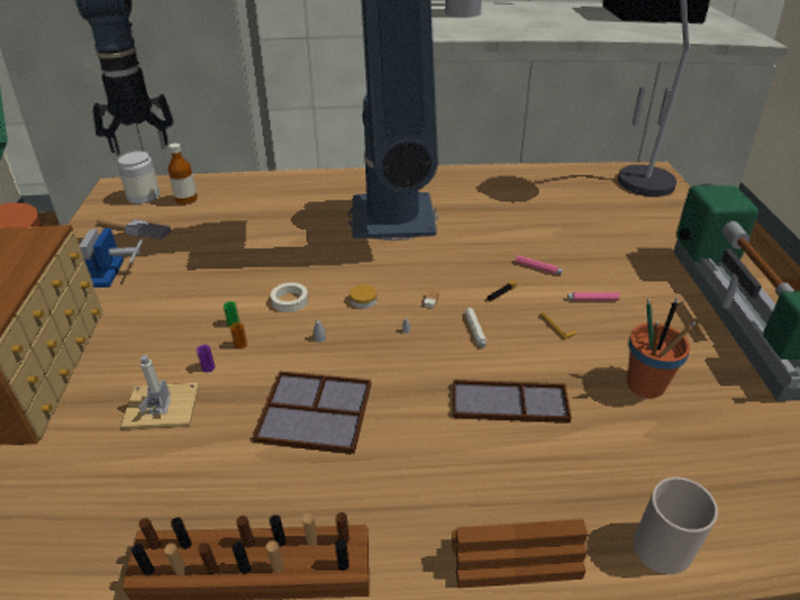

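View pics/side0.png

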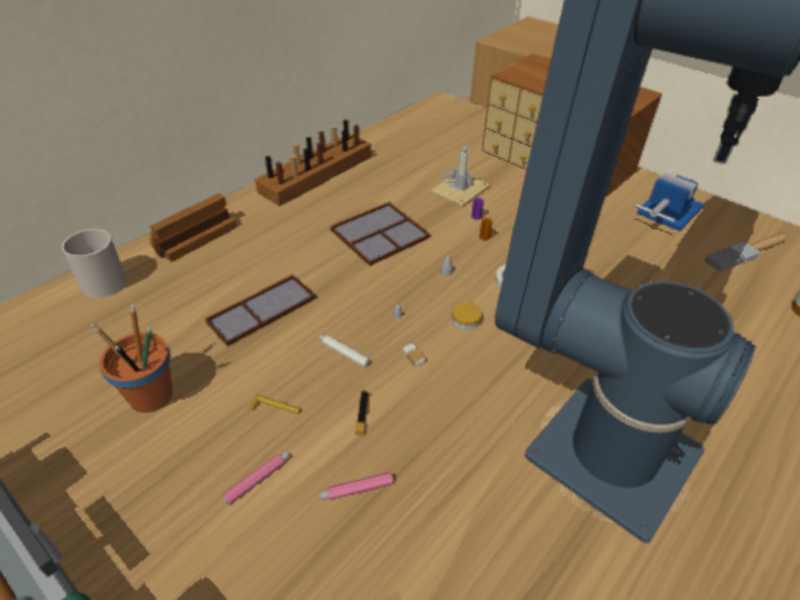

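The scene view shows:
- three grip-shaped tubes: green (232,313), amber (238,334) and purple (206,358)
- cones at (318,330) and (405,326)
- white barrel at (475,327), with pink look-alikes at (538,265) and (593,296)
- brass wrench at (557,326); the black and gold item at (500,291) is a different thing
- large tray at (313,411) and narrow tray at (511,400)

By colour, the amber tube at (238,334) and the white barrel fit the description. I'll check both in a crop and measure.

```bash
cat > h.py <<'E'
from workcell import bot
import cv2,numpy as np
def plane(c,uv,z,k=None):
    k=k or bot.get_calibration(c)
    p=cv2.undistortPoints(np.float64(uv).reshape(-1,1,2),k["intrinsics"],k["dist"]).reshape(-1,2)
    d=np.c_[p,np.ones(len(p))]@k["R"]; o=-k["R"].T@k["t"]
    return (o+d*((z-o[2])/d[:,2])[:,None])[:,:2]
def rect(c,m,z,k=None):
    cs=max(cv2.findContours(m.astype(np.uint8),cv2.RETR_EXTERNAL,cv2.CHAIN_APPROX_NONE)[0],key=cv2.contourArea)
    (x,y),(w,h),a=cv2.minAreaRect((plane(c,cs.reshape(-1,2),z,k)*1000).astype(np.float32))
    if w<h: w,h,a=h,w,a+90
    return np.round([x,y,w,h,(a+90)%180-90],1)   # mm, a=dir of long side, deg
E
python3 - <<'E'
from h import *
Z=dict(barrel_center=.008,grip_center=.022,cone_large_center=.018,cone_small_center=.012,wrench_center=.0046,tray_pencil=.012,tray_refit=.012,drying_barrel_center=.05,pot=.05)
for c in("scene","side"):
    im=bot.capture(c)
    for n,z in Z.items():
        for r in bot.masks_of(c,n)[:3 if n in("grip_center","barrel_center") else 1]:
            m=r["region"]; v,u=np.nonzero(m); 
            print(c,n,round(r["confidence"],2),np.round([u.mean(),v.mean()],1),m.sum(),im[m].mean(0).round(),(plane(c,[u.mean(),v.mean()],z)*1000).round(1),rect(c,m,z))
    if c=="scene":
        a=cv2.resize(im[185:245,120:220,::-1],(780,468),interpolation=cv2.INTER_CUBIC)
        cv2.imwrite("pics/crop1.png",a)
E
```

```text
scene barrel_center 0.73 [304.1 209.1] 168 [144. 140. 128.] [[430.3 132.9]] [429.7 132.8 113.7  21.    6.4]
scene barrel_center 0.66 [343.2 169.2] 162 [136.  75.  90.] [[234.5 292.6]] [234.4 293.6  98.2  34.4  61.1]
scene barrel_center 0.61 [379.6 189.4] 182 [150.  84. 100.] [[350.7 380.8]] [350.8 379.8 103.4  25.6  86.7]
scene grip_center 0.71 [147.9 200.4] 96 [25. 78. 32.] [[ 381.  -320.8]] [ 379.4 -320.6   64.9   21.    14.3]
scene grip_center 0.57 [152.1 214.9] 116 [85. 46. 10.] [[ 447.2 -298.2]] [ 446.8 -298.3   73.2   20.7   15.2]
scene grip_center 0.43 [130.8 228.5] 140 [71. 35. 82.] [[ 500.9 -348.3]] [ 500.3 -348.4   73.    23.1   19.3]
scene cone_large_center 0.53 [204.  212.4] 84 [103. 101. 100.] [[ 439.7 -153.4]] [ 435.5 -152.2   58.1   19.6    3.1]
scene wrench_center 0.62 [356.3 209.6] 107 [114.  86.  40.] [[437.8 285. ]] [433.  279.9  77.1  28.2  37.3]
scene tray_refit 0.62 [326.9 256.4] 1864 [86. 76. 75.] [[621.9 162. ]] [619.5 161.9 189.3  90.1  83.8]
scene drying_barrel_center 0.58 [ 95.6 239. ] 163 [125. 123. 115.] [[ 567.2 -420.9]] [ 564.5 -421.8   96.    18.3   27
[... 364 characters left out ...]
. 162.] [[428.5 130.1]] [430.2 129.9 100.6  23.4   5.6]
side grip_center 0.57 [305.4 132.8] 97 [93. 50. 98.] [[ 503.8 -348.9]] [ 504.1 -348.5   85.8   23.8  -58.6]
side wrench_center 0.42 [176.2 258.6] 127 [162. 128.  52.] [[428.4 282.2]] [428.3 282.7  73.6  19.7  32.6]
side tray_pencil 0.92 [243.  148.7] 1422 [106.  94.  91.] [[ 606.9 -145.7]] [ 611.5 -150.1  165.3  158.9   79.2]
side tray_refit 0.58 [165.8 197.7] 1466 [104.  92.  87.] [[608.6 171. ]] [609.1 164.7 192.1  90.4  82.1]
side drying_barrel_center 0.72 [221.1 223.7] 223 [182. 178. 163.] [[399.4 155.5]] [402.2 155.3  99.1  20.2   5.6]
side pot 0.57 [ 88.5 235.3] 1926 [106.  68.  46.] [[606.3 397.7]] [627.4 391.  226.4 101.   -4.2]
```

View pics/crop1.png

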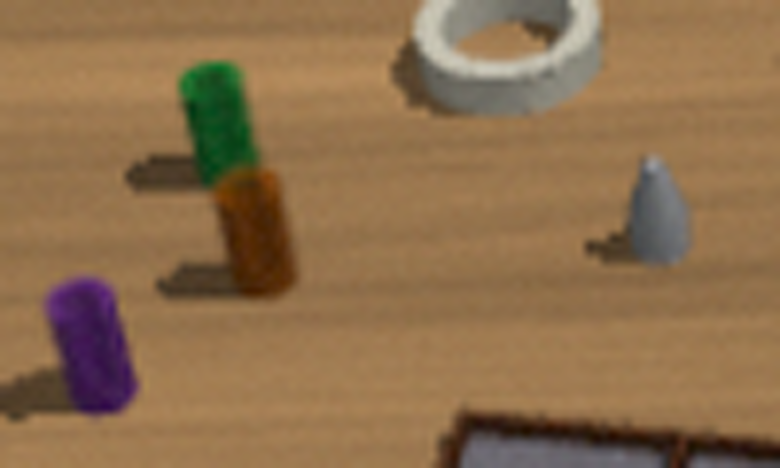

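Crop 1 shows the amber tube at the centre, scene px (152,215), between the green one (148,200) and the purple one (131,228). It is clearly the amber one that is meant. I'll square the tool's yaw and fly over it.

```bash
python3 -m inch '[[[0,0,0,0,0,0.75,-0.2],[0,0,0,0,0,0.75,-0.2],[0,0,0,0,0,0.74,-0.2],[0.9,-0.6,0,0,0,0,-0.2],[0.9,-0.6,0,0,0,0,-0.2],[0.9,-0.6,0,0,0,0,-0.2],[0.9,-0.6,0,0,0,0,-0.2],[0.9,-0.6,0,0,0,0,-0.2]]]' 40
python3 -m inch '[[[0.9,-0.6,0,0,0,0,-0.2],[0.9,-0.6,0,0,0,0,-0.2],[0.9,-0.6,0,0,0,0,-0.2],[0.9,-0.6,0,0,0,0,-0.2],[0.9,-0.6,0,0,0,0,-0.2],[0.9,-0.6,0,0,0,0,-0.2],[0,0,0,0,0,0,-0.2],[0,0,0,0,0,0,-0.2]]]'
python3 - <<'E'
from h import *
s=bot.read_state(); print(s["eef_pos"],s["eef_rot"],s["opening"],s["joint_pos"])
k=bot.get_calibration("wrist"); im=bot.capture("wrist"); cv2.imwrite("pics/w1.png",cv2.resize(im[:,:,::-1],(800,600)))
print(k["R"].round(2),(-k["R"].T@k["t"]).round(3),k["intrinsics"][0])
for n,z in(("grip_center",.022),("cone_large_center",.015),("tray_pencil",.012)):
    for r in bot.masks_of("wrist",n): 
        m=r["region"]; v,u=np.nonzero(m); print(n,r["confidence"],m.sum(),u.mean(),v.mean(),im[m].mean(0).round(),(plane("wrist",[u.mean(),v.mean()],z,k)*1000).round(1),rect("wrist",m,z,k))
E
```

```text
time: 1.77
eef_pos: [0.235, -0.4351, 0.2314]
eef_rot: [3.141, -0.0, -0.001]
contact_force: [0.0, -0.4, -0.0]
opening: 0.0514
grip_force: 0.0
time: 2.43
eef_pos: [0.3701, -0.3451, 0.2313]
eef_rot: [3.141, 0.0, 0.002]
contact_force: [0.1, -0.5, -0.1]
opening: 0.0512
grip_force: 0.0
[ 0.37008752 -0.34510718  0.23128018] [3.14148125e+00 3.19406552e-04 2.17106143e-03] 0.05120265878127653 [-8.82879056e-01 -1.23635750e-03  4.90109767e-02  1.62115970e+00
 -3.17751525e-04  2.25654254e+00]
[[ 0.   -1.   -0.  ]
 [-0.96 -0.    0.28]
 [-0.28  0.   -0.96]] [ 0.44  -0.345  0.374] [289.02396153   0.         258.820181  ]
grip_center 0.89 543 259.02762430939225 51.988950276243095 [77. 52. 82.] [[ 504.4 -344.4]] [ 5.042e+02 -3.443e+02  3.060e+01  2.450e+01  1.000e-01]
grip_center 0.7 362 215.1878453038674 106.30939226519337 [97. 64. 40.] [[ 446.3 -293.4]] [ 446.6 -294.3   28.2   22.4  -90. ]
cone_large_center 0.74 408 100.25735294117646 116.44117647058823 [66. 65. 63.] [[ 434.9 -153.1]] [ 434.8 -151.7   34.4   19.9   89.8]
cone_large_center 0.25 402 215.70149253731344 106.26865671641791 [96. 63. 40.] [[ 446.5 -293. ]] [ 446.6 -293.3   28.6   25.1   88.5]
tray_pencil 0.93 2788 95.51542324246772 10.78909612625538 [78. 71. 70.] [[ 548.8 -162.2]] [ 543.9 -143.6  165.2   32.    89.3]
tray_pencil 0.16 385 216.14285714285714 106.58961038961039 [94. 62. 39.] [[ 446.2 -293.1]] [ 445.9 -293.2   26.5   26.2  -46.8]
```

View pics/w1.png

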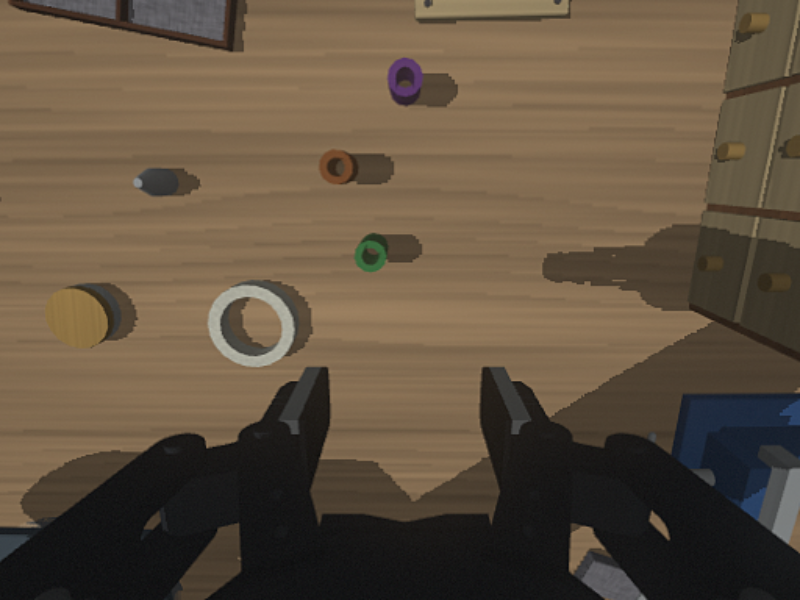

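The wrist view shows the amber ring at (337,166), the green one at (371,255), the purple one at (405,78) and the large cone at (160,182). The way down onto the amber grip is clear, so I'll grasp it.

```bash
python3 -m inch '[[[0.765,-0.48,0.2,0,0,0,-0.2],[0.765,-0.48,0.2,0,0,0,-0.2],[0.765,-0.48,0.2,0,0,0,-0.2],[0.765,-0.48,0.2,0,0,0,-0.2],[0,0,0.9,0,0,0,-0.2],[0,0,0.9,0,0,0,-0.2],[0,0,0.9,0,0,0,-0.2],[0,0,0.9,0,0,0,-0.2]]]'
python3 -m inch '[[[0,0,0.9,0,0,0,-0.2],[0,0,0.9,0,0,0,-0.2],[0,0,0.9,0,0,0,-0.2],[0,0,0.9,0,0,0,-0.2],[0,0,0.85,0,0,0,-0.2],[0,0,0,0,0,0,-0.2]]]'
python3 -m inch '[[[0,0,0,0,0,0,1],[0,0,0,0,0,0,1],[0,0,0,0,0,0,1],[0,0,0,0,0,0,1],[0,0,0,0,0,0,1],[0,0,0,0,0,0,1]]]' 40
```

```text
time: 3.3
eef_pos: [0.4453, -0.2988, 0.1205]
eef_rot: [3.141, -0.0, -0.002]
contact_force: [0.5, -0.7, 0.2]
opening: 0.0515
grip_force: 0.0
time: 3.8
eef_pos: [0.4416, -0.296, 0.0049]
eef_rot: [-3.135, 0.007, -0.003]
contact_force: [-2.2, 0.2, -1.5]
opening: 0.0513
grip_force: 0.0
time: 4.3
eef_pos: [0.4469, -0.2991, 0.0119]
eef_rot: [3.139, -0.002, -0.001]
contact_force: [0.1, -0.9, 3.7]
opening: 0.0229
grip_force: 39.5
```

The grip is held: opening 22.9 mm, 39.5 N. I'll lift and move to a viewpoint between the trays that takes in everything.

```bash
python3 -m inch '[[[0,0,-0.5,0,0,0,1],[0,0,-1,0,0,0,1],[0,0,-1,0,0,-0.83,1],[0,0,-1,0,0,-0.83,1],[0,0,-1,0,0,-0.83,1],[0,0,-1,0,0,-0.84,1],[0.4,-0.5,-0.5,0,0,0,1],[0.8,-0.95,-0.4,0,0,0,1]]]'
python3 -m inch '[[[0.83,-0.97,-0.4,0,0,0,1],[0.83,-0.97,-0.4,0,0,0,1],[0.83,-0.97,-0.4,0,0,0,1],[0.83,-0.97,-0.4,0,0,0,1],[0.83,-0.97,-0.4,0,0,0,1],[0.83,-0.97,-0.4,0,0,0,1],[0.83,-0.97,-0.4,0,0,0,1],[0.83,-0.97,-0.4,0,0,0,1]]]'
python3 -m inch '[[[0.5,-0.5,-0.2,0,0,0,1],[0,0,0,0,0,0,1],[0,0,0,0,0,0,1],[0,0,0,0,0,0,1]]]'
python3 - <<'E'
from h import *
k=bot.get_calibration("wrist"); im=bot.capture("wrist"); cv2.imwrite("pics/w2.png",cv2.resize(im[:,:,::-1],(800,600)))
s=bot.read_state(); print(s["eef_pos"],s["eef_rot"],s["joint_pos"])
np.savez("w2.npz",im=im,**{a:k[a] for a in("intrinsics","dist","R","t")})
for n,z in(("cone_large_center",.015),("cone_small_center",.01),("barrel_center",.008),("wrench_center",.0046),("tray_pencil",.012),("tray_refit",.012)):
    for r in bot.masks_of("wrist",n)[:3]: 
        m=r["region"]; v,u=np.nonzero(m); print(n,round(r["confidence"],2),m.sum(),u.mean().round(),v.mean().round(),im[m].mean(0).round(),(plane("wrist",[u.mean(),v.mean()],z,k)*1000).round(1),rect("wrist",m,z,k))
E
```

```text
time: 4.97
eef_pos: [0.462, -0.2561, 0.1734]
eef_rot: [3.137, -0.002, 0.344]
contact_force: [0.4, -0.9, -0.8]
opening: 0.023
grip_force: 39.4
time: 5.63
eef_pos: [0.5516, -0.0129, 0.2515]
eef_rot: [3.141, -0.001, 0.348]
contact_force: [0.5, -0.0, -0.4]
opening: 0.0232
grip_force: 39.4
time: 5.97
eef_pos: [0.5586, 0.001, 0.2552]
eef_rot: [3.141, 0.001, 0.348]
contact_force: [-0.4, 0.3, 0.2]
opening: 0.023
grip_force: 39.4
[0.55845641 0.00057987 0.25492057] [3.14157924e+00 9.51788517e-04 3.47071333e-01] [-1.18794524e-01  1.44995900e-01  2.50611767e-01  1.67725653e+00
 -4.39519905e-04  2.67572698e+00]
barrel_center 0.81 831 142.0 217.0 [139. 140. 130.] [[431.2 133.8]] [430.1 133.1 105.4  19.6   6.4]
barrel_center 0.81 652 19.0 296.0 [117.  72.  84.] [[231.1 289. ]] [231.9 291.4  87.3  25.8  57.3]
wrench_center 0.72 485 39.0 179.0 [103.  84.  51.] [[434.5 286.5]] [425.1 290.5  76.   31.5  22.5]
tray_pencil 0.94 12865 379.0 160.0 [92. 86. 87.] [[ 621.4 -147.3]] [ 616.6 -150.1  161.5  149.2   79.4]
tray_refit 0.94 9498 151.0 78.0 [93. 88. 88.] [[616.6 166.7]] [615.1 163.6 187.3  77.   83.1]
tray_refit 0.36 887 142.0 218.0 [138. 138. 127.] [[431.8 132.5]] [430.7 132.3 104.9  20.4   6.2]
```

View pics/w2.png

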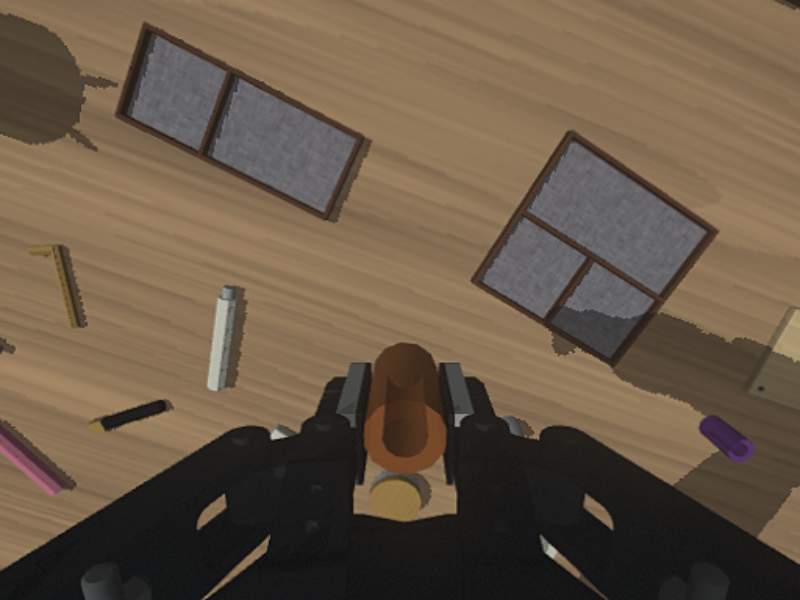

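The wrist view shows both trays clearly: large tray corners at (572,131), (717,232), (614,362), (473,281), and the narrow tray around (240,122). The wrench corner is at (58,250), with its long-arm end at (77,326) and short-arm end at (30,251). The white barrel is at (222,337).

Run:
```python
from h import *
d=np.load("w2.npz"); k={a:d[a] for a in("intrinsics","dist","R","t")}
s=1/1.5625
def P(l,z): return (plane("wrist",np.array(l)*s,z,k)*1000).round(1)
c=P([(572,131),(717,232),(614,362),(473,281)],.012);print("tp",c.tolist(),c.mean(0))
c=P([(147,23),(366,137),(330,219),(117,116)],.012);print("tr",c.tolist(),c.mean(0))
print("div",P([(524,212),(590,256)],.012).tolist(), P([(216,112)],.012))
print("wr",P([(60,248),(77,326),(30,251)],.0046).tolist())
print("ba",P([(229,287),(216,390)],.008).tolist())
for n,a in(("pencil",-10.6,),("refit",-6.9)):
    a=np.radians(a);R=np.array([[np.cos(a),-np.sin(a)],[np.sin(a),np.cos(a)]])
    C,L=((616.6,-150.1),[(36,0),(-36,38.5),(-36,-38.5)]) if n=="pencil" else ((615.1,163.6),[(0,-35),(0,56)])
    for l in L: print(n,l,(R@l+C).round(1))
```

```text
tp [[702.5, -89.2], [672.4, -241.7], [534.4, -213.6], [560.8, -61.3]] [ 617.525 -151.45 ]
tr [[662.9, 248.3], [641.4, 64.8], [569.3, 72.5], [589.2, 257.8]] [615.7  160.85]
div [[630.5, -79.0], [616.0, -148.0]] [[618.8 183.2]]
wr [[463.0, 291.0], [394.8, 265.7], [451.1, 316.3]]
ba [[481.0, 139.8], [377.9, 127.5]]
pencil (36, 0) [ 652.  -156.7]
pencil (-36, 38.5) [ 588.3 -105.6]
pencil (-36, -38.5) [ 574.1 -181.3]
refit (0, -35) [610.9 128.9]
refit (0, 56) [621.8 219.2]
```

Next I place the grip in the compartment whose middle is (574,-181).

```bash
python3 -m inch '[[[-0.236,0.883,0.5,0,0,0,1],[-0.236,0.883,0.5,0,0,0,1],[-0.236,0.883,0.5,0,0,0,1],[-0.236,0.883,0.5,0,0,0,1],[-0.236,0.883,0.5,0,0,0,1],[-0.236,0.883,0.5,0,0,0,1],[-0.236,0.883,0.5,0,0,0,1],[-0.236,0.883,0.5,0,0,0,1]]]'
python3 -m inch '[[[0,0,0.9,0,0,0,1],[0,0,0.9,0,0,0,1],[0,0,0.9,0,0,0,1],[0,0,0.9,0,0,0,1],[0,0,0.7,0,0,0,1],[0,0,0.4,0,0,0,1],[0,0,0,0,0,0,1],[0,0,0,0,0,0,1]]]'
```

```text
time: 6.98
eef_pos: [0.5746, -0.1822, 0.1544]
eef_rot: [-3.141, 0.0, 0.347]
contact_force: [-0.0, 0.4, 1.1]
opening: 0.0226
grip_force: 39.4
time: 7.65
eef_pos: [0.5745, -0.1808, 0.0374]
eef_rot: [-3.141, 0.001, 0.348]
contact_force: [0.2, 0.2, -0.6]
opening: 0.0228
grip_force: 39.4
```

```bash
python3 -m inch '[[[0,0,0.5,0,0,0,1],[0,0,0.31,0,0,0,1],[0,0,0,0,0,0,1],[0,0,0,0,0,0,0],[0,0,0,0,0,0,0],[0,0,0,0,0,0,0],[0,0,-0.5,0,0,0,0],[0,0,-1,0,0,0,0]]]'
python3 -m inch '[[[0,0,-1,0,0,0,0],[0,0,-1,0,0,0,0],[0,0,-1,0,0,0,0],[-0.9,-0.362,-0.8,0,0,0,0],[-0.9,-0.362,0,0,0,0,0],[-0.9,-0.362,0,0,0,0,0],[-0.9,-0.362,0,0,0,0,0],[-0.9,-0.362,0,0,0,0,0]]]'
python3 -m inch '[[[-0.9,-0.362,0,0,0,0,0],[-0.9,-0.362,0,0,0,0,0],[-0.9,-0.362,0,0,0,0,0],[0,0,0,0,0,0,0],[0,0,0,0,0,0,0]]]'
python3 - <<'E'
from h import *
k=bot.get_calibration("wrist"); im=bot.capture("wrist"); cv2.imwrite("pics/w3.png",cv2.resize(im[:,:,::-1],(800,600)))
s=bot.read_state(); print(s["eef_pos"],s["eef_rot"])
np.savez("w3.npz",im=im,**{a:k[a] for a in("intrinsics","dist","R","t")})
for n,z in(("cone_large_center",.015),("cone_small_center",.01),("grip_center",.026)):
    for r in bot.masks_of("wrist",n)[:3]: 
        m=r["region"]; v,u=np.nonzero(m); print(n,round(r["confidence"],2),m.sum(),u.mean().round(),v.mean().round(),im[m].mean(0).round(),(plane("wrist",[u.mean(),v.mean()],z,k)*1000).round(1),rect("wrist",m,z,k))
E
```

```text
time: 8.32
eef_pos: [0.572, -0.1795, 0.0521]
eef_rot: [-3.136, 0.006, 0.348]
contact_force: [-0.9, -0.7, -0.3]
opening: 0.0425
grip_force: 0.0
time: 8.98
eef_pos: [0.4531, -0.1767, 0.1516]
eef_rot: [3.14, -0.002, 0.348]
contact_force: [0.3, -0.4, 0.7]
opening: 0.0427
grip_force: 0.0
time: 9.4
eef_pos: [0.3808, -0.1743, 0.1512]
eef_rot: [3.139, -0.002, 0.347]
contact_force: [0.8, -0.0, 0.3]
opening: 0.0425
grip_force: 0.0
[ 0.38157462 -0.1744899   0.15116494] [ 3.13927363e+00 -2.07721279e-03  3.47411399e-01]
cone_large_center 0.94 450 256.0 124.0 [86. 84. 81.] [[ 435.6 -151.5]] [ 435.6 -151.4   21.7   21.    65.2]
cone_small_center 0.62 381 90.0 77.0 [67. 65. 62.] [[423.5   6.8]] [423.3   7.6  24.9  14.5 -78.3]
grip_center 0.73 985 395.0 234.0 [43. 72. 43.] [[ 382.6 -318.7]] [ 382.9 -319.    51.3   24.6   67.1]
grip_center 0.61 1387 480.0 128.0 [64. 42. 70.] [[ 503.5 -344.4]] [ 502.8 -344.1   55.    23.3  -69.6]
```

View pics/w3.png

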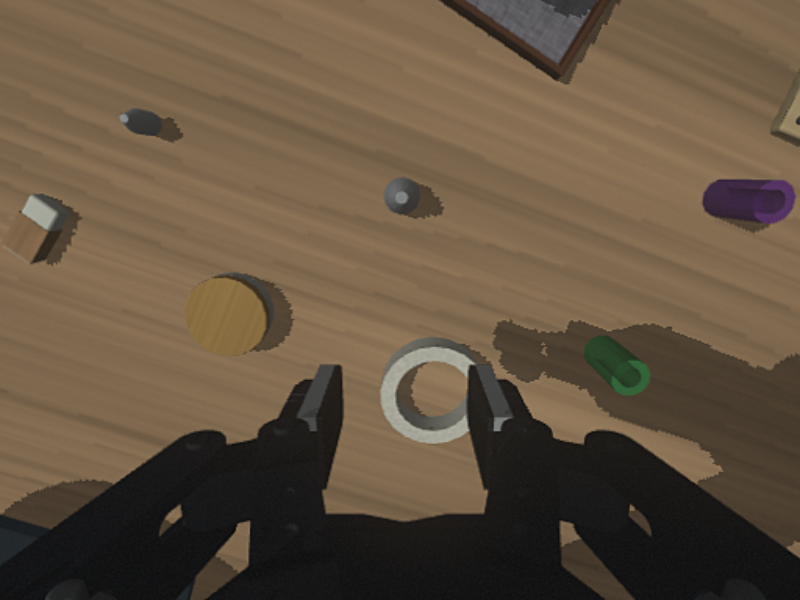

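The wrist view shows the large cone from straight above at (402,196), i.e. (435.6,-151.5) mm, and the small cone at (142,122). I'll go down to collar height.

```bash
python3 -m inch '[[[0.78,-0.044,0,0,0,0,0],[0.78,-0.044,0,0,0,0,0],[0.78,-0.044,0.3,0,0,0,0],[0,0,0.9,0,0,0,0],[0,0,0.9,0,0,0,0],[0,0,0.9,0,0,0,0],[0,0,0.8,0,0,0,0],[0,0,0.6,0,0,0,0]]]'
python3 -m inch '[[[0,0,0.5,0,0,0,0],[0,0,0.4,0,0,0,0],[0,0,0.3,0,0,0,0],[0,0,0.2,0,0,0,0],[0,0,0,0,0,0,0],[0,0,0,0,0,0,0]]]'
```

```text
time: 10.27
eef_pos: [0.4347, -0.1503, 0.0376]
eef_rot: [-3.14, 0.002, 0.349]
contact_force: [-0.3, 0.1, 0.7]
opening: 0.0428
grip_force: 0.0
time: 10.77
eef_pos: [0.4352, -0.1512, 0.0051]
eef_rot: [3.141, -0.0, 0.348]
contact_force: [-0.2, -0.2, 0.3]
opening: 0.0431
grip_force: 0.0
```

```bash
python3 -m inch '[[[0,0,0.1,0,0,0,0],[0,0,0,0,0,0,1],[0,0,0,0,0,0,1],[0,0,0,0,0,0,1],[0,0,0,0,0,0,1],[0,0,0,0,0,0,1],[0,0,0,0,0,0,1]]]' 40
python3 -m inch '[[[0,0,-0.3,0,0,0,1],[0,0,-0.7,0,0,0,1],[0,0,-0.7,0,0,0,1],[0,0,0,0,0,0,1],[0,0,0,0,0,0,1]]]'
```

```text
time: 11.35
eef_pos: [0.4354, -0.1514, 0.0031]
eef_rot: [3.14, -0.001, 0.348]
contact_force: [-0.3, 1.4, 3.5]
opening: 0.0198
grip_force: 39.4
time: 11.77
eef_pos: [0.4357, -0.1515, 0.0457]
eef_rot: [3.14, -0.002, 0.348]
contact_force: [0.3, 0.7, -0.2]
opening: 0.0197
grip_force: 39.2
```

Run:
```python
from h import *
a=bot.capture("wrist")[180:384,150:362,::-1]; b=bot.capture("scene")[175:235,175:235,::-1]
cv2.imwrite("pics/c4.png",np.hstack([cv2.resize(a,(424,408)),cv2.resize(b,(376,408),interpolation=cv2.INTER_CUBIC)]))
```

```text
(no output)
```

View pics/c4.png

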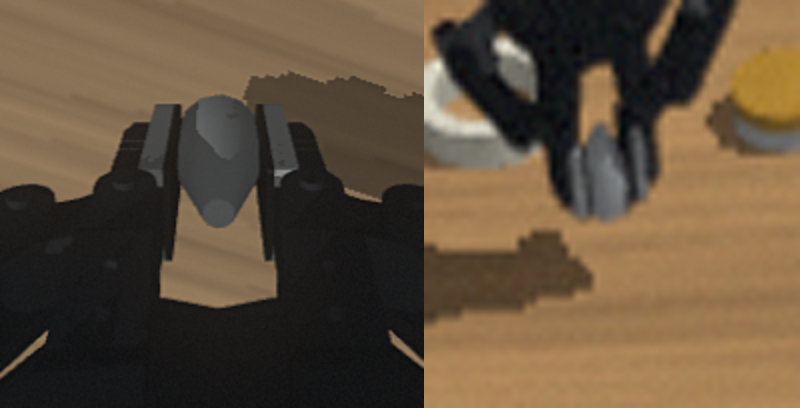

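The crop shows the cone upright and held between the pads. I'll carry it to the middle of the other small compartment at (588.3,-105.6).

```bash
python3 -m inch '[[[0,0,-1,0,0,0,1],[0.91,0.05,-0.8,0,0,0,1],[0.91,0.05,0,0,0,0,1],[0.91,0.05,0,0,0,0,1],[0.91,0.05,0,0,0,0,1],[0.91,0.05,0,0,0,0,1],[0.91,0.05,0,0,0,0,1],[0.9,0.05,0,0,0,0,1]]]'
python3 -m inch '[[[0,0,0.5,0,0,0,1],[0,0,0.8,0,0,0,1],[0,0,0.7,0,0,0,1],[0,0,0.4,0,0,0,1],[0,0,0.2,0,0,0,1],[0,0,0,0,0,0,1],[0,0,0,0,0,0,1]]]'
```

```text
time: 12.53
eef_pos: [0.5871, -0.1043, 0.0876]
eef_rot: [-3.14, 0.003, 0.348]
contact_force: [-0.1, 0.0, -0.5]
opening: 0.02
grip_force: 39.2
time: 13.12
eef_pos: [0.5869, -0.1051, 0.0246]
eef_rot: [-3.141, 0.001, 0.348]
contact_force: [1.2, 0.2, 0.5]
opening: 0.0202
grip_force: 39.2
```

```bash
python3 -m inch '[[[0,0,0.4,0,0,0,1],[0,0,0.24,0,0,0,1],[0,0,0,0,0,0,1],[0,0,0,0,0,0,1],[0,0,0,0,0,0,0.3],[0,0,0,0,0,0,0.3],[0,0,0,0,0,0,0.3]]]'
python3 -m inch '[[[0,0,-0.5,0,0,0,0.3],[0,0,-1,0,0,0,0.3],[0,0,-1,0,0,0,0.3],[0,0,-1,0,0,0,0.3],[0,0,-1,0,0,0,0.3],[-0.88,-0.8,-0.4,0,0,0,0.3],[-0.88,-0.8,0,0,0,0,0.3],[-0.88,-0.8,0,0,0,0,0.3]]]'
python3 -m inch '[[[-0.88,-0.8,0,0,0,0,0.3],[-0.88,-0.8,0,0,0,0,0.3],[-0.88,-0.8,0,0,0,0,0.3],[-0.88,-0.8,0,0,0,0,0.3],[-0.88,-0.8,0,0,0,0,0.3],[0,0,0,0,0,0,0.3],[0,0,0,0,0,0,0.3]]]'
python3 - <<'E'
from h import *
k=bot.get_calibration("wrist"); im=bot.capture("wrist"); cv2.imwrite("pics/w5.png",cv2.resize(im[:,:,::-1],(800,600)))
s=bot.read_state(); print(s["eef_pos"],s["eef_rot"])
for n,z in(("cone_small_center",.01),("cone_large_center",.01),("barrel_center",.008),("wrench_center",.0046)):
    for r in bot.masks_of("wrist",n)[:2]: 
        m=r["region"]; v,u=np.nonzero(m); print(n,round(r["confidence"],2),m.sum(),u.mean().round(),v.mean().round(),im[m].mean(0).round(),(plane("wrist",[u.mean(),v.mean()],z,k)*1000).round(1),rect("wrist",m,z,k))
E
```

```text
time: 13.7
eef_pos: [0.5878, -0.1052, 0.0094]
eef_rot: [3.141, -0.001, 0.348]
contact_force: [-0.0, -1.1, -0.3]
opening: 0.0301
grip_force: 0.0
time: 14.37
eef_pos: [0.5055, -0.0713, 0.1342]
eef_rot: [3.139, -0.004, 0.348]
contact_force: [0.1, 0.8, 0.4]
opening: 0.0298
grip_force: 0.0
time: 14.95
eef_pos: [0.367, -0.0143, 0.1325]
eef_rot: [3.14, -0.002, 0.349]
contact_force: [0.6, 0.6, -0.3]
opening: 0.0299
grip_force: 0.0
[ 0.36806522 -0.01477616  0.13258605] [ 3.13953171e+00 -2.99559757e-03  3.48311620e-01]
cone_small_center 0.47 202 259.0 124.0 [88. 87. 84.] [[423.2   6.8]] [423.1   6.7  13.7  13.1  65.5]
barrel_center 0.98 2633 122.0 62.0 [130. 131. 122.] [[432.2 134.5]] [430.5 134.3 101.9  19.4   6.4]
```

View pics/w5.png

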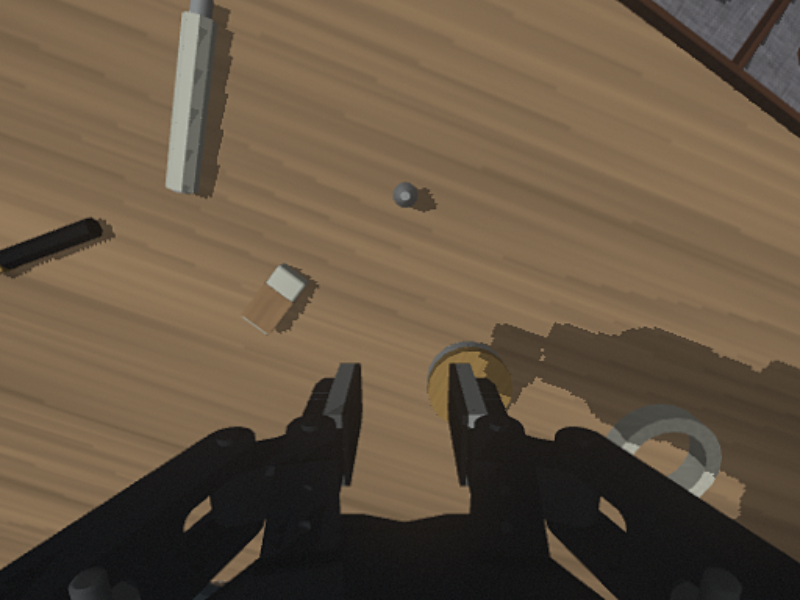

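The wrist view shows the small cone at (405,194), i.e. (423.2,6.8) mm, with nothing in the way. I'll grasp it.

```bash
python3 -m inch '[[[0.79,-0.02,0,0,0,0,0.3],[0.79,-0.02,0,0,0,0,0.3],[0.79,-0.02,0.4,0,0,0,0.3],[0,0,0.9,0,0,0,0.3],[0,0,0.9,0,0,0,0.3],[0,0,0.8,0,0,0,0.3],[0,0,0.6,0,0,0,0.3],[0,0,0.5,0,0,0,0.3]]]'
python3 -m inch '[[[0,0,0.4,0,0,0,0.3],[0,0,0.3,0,0,0,0.3],[0,0,0.2,0,0,0,0.3],[0,0,0.05,0,0,0,0.3],[0,0,0,0,0,0,0.3],[0,0,0,0,0,0,0.3]]]'
```

```text
time: 15.87
eef_pos: [0.4222, 0.0068, 0.0269]
eef_rot: [-3.14, 0.002, 0.348]
contact_force: [-0.2, 0.5, -0.1]
opening: 0.0297
grip_force: 0.0
time: 16.37
eef_pos: [0.4232, 0.0068, 0.0058]
eef_rot: [3.141, -0.001, 0.348]
contact_force: [0.4, -0.1, 0.9]
opening: 0.0296
grip_force: 0.0
```

```bash
python3 -m inch '[[[0,0,0.13,0,0,0,0.3],[0,0,0,0,0,0,1],[0,0,0,0,0,0,1],[0,0,0,0,0,0,1],[0,0,0,0,0,0,1],[0,0,0,0,0,0,1],[0,0,0,0,0,0,1]]]' 40
python3 -m inch '[[[0,0,-0.3,0,0,0,1],[0,0,-0.7,0,0,0,1],[0,0,-1,0,0,0,1],[0,0,-1,0,0,0,1],[0,0,0,0,0,0,1]]]'
```

```text
time: 16.95
eef_pos: [0.4227, 0.0069, 0.0021]
eef_rot: [3.141, -0.0, 0.348]
contact_force: [0.3, -0.2, 0.7]
opening: 0.0115
grip_force: 39.0
time: 17.37
eef_pos: [0.4262, 0.0065, 0.0826]
eef_rot: [3.137, -0.009, 0.348]
contact_force: [1.2, -0.3, 0.2]
opening: 0.012
grip_force: 39.0
```

```bash
python3 -m inch '[[[0,0,0,0,0,-1,1],[0,0,0,0,0,-1,1],[0,0,0,0,0,-1,1],[0,0,0,0,0,-1,1],[0,0,0,0,0,-1,1],[0,0,0,0,0,-1,1],[0,0,0,0,0,-1,1],[0,0,0,0,0,-1,1]]]'
python3 -m inch '[[[0,0,0,0,0,-1,1],[0,0,0,0,0,-1,1],[0,0,0,0,0,-0.5,1],[0,0,0,0,0,0,1],[0,0,0,0,0,0,1]]]'
```

```text
time: 18.03
eef_pos: [0.4222, 0.007, 0.0767]
eef_rot: [-3.141, 0.0, 1.191]
contact_force: [0.2, -0.3, 0.3]
opening: 0.0119
grip_force: 39.0
time: 18.45
eef_pos: [0.4223, 0.007, 0.0767]
eef_rot: [-3.141, -0.0, 1.446]
contact_force: [0.1, -0.2, 0.4]
opening: 0.0119
grip_force: 39.0
```

```bash
python3 -m inch '[[[0.5,0.4,0,0,0,0,1],[0.86,0.62,0,0,0,0,1],[0.86,0.62,0,0,0,0,1],[0.86,0.62,0,0,0,0,1],[0.86,0.62,0,0,0,0,1],[0.86,0.62,0,0,0,0,1],[0.86,0.62,0,0,0,0,1],[0.86,0.62,0,0,0,0,1]]]'
python3 -m inch '[[[0.86,0.62,0,0,0,0,1],[0.86,0.62,0,0,0,0,1],[0.86,0.62,0,0,0,0,1],[0.31,0.26,0.3,0,0,0,1],[0,0,0.8,0,0,0,1],[0,0,0.6,0,0,0,1],[0,0,0.3,0,0,0,1],[0,0,0,0,0,0,1]]]'
```

```text
time: 19.12
eef_pos: [0.5607, 0.1552, 0.0765]
eef_rot: [-3.141, 0.0, 1.446]
contact_force: [1.1, 0.3, -0.3]
opening: 0.0113
grip_force: 39.0
time: 19.78
eef_pos: [0.6193, 0.2188, 0.0235]
eef_rot: [-3.136, 0.002, 1.447]
contact_force: [-0.2, 0.6, 0.1]
opening: 0.0122
grip_force: 39.1
```

```bash
python3 -m inch '[[[0,0,0.5,0,0,0,1],[0,0,0.29,0,0,0,1],[0,0,0,0,0,0,1],[0,0,0,0,0,0,1],[0,0,0,0,0,0,0.35],[0,0,0,0,0,0,0.35],[0,0,0,0,0,0,0.35]]]'
python3 -m inch '[[[0,0,-0.5,0,0,0,0.35],[0,0,-1,0,0,0,0.35],[0,0,-1,0,0,0,0.2],[0,0,-1,0,0,-1,0.2],[0,0,-0.5,0,0,-1,0.2],[0,0,0,0,0,-1,0.2],[0,0,0,0,0,-1,0.2],[0,0,0,0,0,-1,0.2]]]'
python3 -m inch '[[[0,0,0,0,0,-1,0.2],[0,0,0,0,0,-1,0.2],[0,0,0,0,0,-1,0.2],[0,0,0,0,0,-1,0.2],[0,0,0,0,0,-1,0.2],[0,0,0,0,0,-1,0.2],[0,0,0,0,0,-1,0.2],[0,0,0,0,0,-1,0.2]]]'
python3 -m inch '[[[0,0,0,0,0,-1,0.2],[0,0,0,0,0,-1,0.2],[0,0,0,0,0,-1,0.2],[0,0,0,0,0,-1,0.2],[0,0,0,0,0,-0.25,0.2],[0,0,0,0,0,0,0.2]]]'
python3 - <<'E'
from h import *
k=bot.get_calibration("wrist"); im=bot.capture("wrist")
s=bot.read_state(); print(s["eef_pos"],s["eef_rot"])
for n,z in(("barrel_center",.008),("wrench_center",.0046)):
    for r in bot.masks_of("wrist",n)[:2]: 
        m=r["region"]; v,u=np.nonzero(m); print(n,round(r["confidence"],2),m.sum(),u.mean().round(),v.mean().round(),im[m].mean(0).round(),(plane("wrist",[u.mean(),v.mean()],z,k)*1000).round(1),rect("wrist",m,z,k))
im=bot.capture("scene")
for n,z in(("cone_small_center",.014),("cone_large_center",.02),("grip_center",.026)):
    for r in bot.masks_of("scene",n)[:2]: 
        m=r["region"]; v,u=np.nonzero(m); print(n,round(r["confidence"],2),(plane("scene",[u.mean(),v.mean()],z)*1000).round(1))
cv2.imwrite("pics/s6.png",cv2.resize(im[200:310,100:400,::-1],(800,293),interpolation=cv2.INTER_CUBIC))
E
```

```text
time: 20.37
eef_pos: [0.6218, 0.2193, 0.0076]
eef_rot: [3.141, -0.0, 1.447]
contact_force: [0.4, -0.0, -0.2]
opening: 0.028
grip_force: 0.0
time: 21.03
eef_pos: [0.6223, 0.2195, 0.1094]
eef_rot: [3.139, 0.0, 1.976]
contact_force: [-0.8, 0.5, -0.3]
opening: 0.0342
grip_force: 0.0
time: 21.7
eef_pos: [0.6219, 0.2194, 0.1085]
eef_rot: [3.141, 0.001, 2.814]
contact_force: [0.4, -0.5, 0.5]
opening: 0.0342
grip_force: 0.0
time: 22.2
eef_pos: [0.6219, 0.2194, 0.1084]
eef_rot: [3.141, 0.001, -3.029]
contact_force: [0.6, 0.4, 0.1]
opening: 0.0339
grip_force: 0.0
[0.62187098 0.21941366 0.10825584] [ 3.14141546e+00  1.19527207e-03 -3.03005883e+00]
barrel_center 0.48 100 172.0 3.0 [89. 87. 84.] [[480.9 139.6]] [481.1 139.3  11.1   3.9 -83.9]
wrench_center 0.68 181 387.0 3.0 [107.  87.  55.] [[461.4 298.9]] [462.1 302.1  24.9   6.  -82.9]
grip_center 0.73 [[ 507.4 -344.8]]
grip_center 0.44 [[ 573.6 -182. ]]
```

View pics/s6.png

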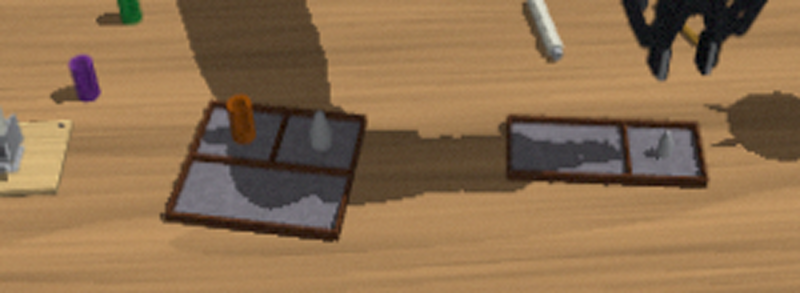

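The crop shows the amber grip (240,118), large cone (320,130) and small cone (667,145) all upright mid-compartment. The barrel is next.

```bash
python3 -m inch '[[[0.9,-0.285,0,0,0,0,0.2],[0.9,-0.285,0,0,0,0,0.2],[0.9,-0.285,0,0,0,0,0.2],[0.9,-0.285,0,0,0,0,0.2],[0.9,-0.285,0,0,0,0,0.2],[0.9,-0.285,0,0,0,0,0.2],[0.9,-0.285,0,0,0,0,0.2],[0.9,-0.285,0,0,0,0,0.2]]]'
python3 -m inch '[[[0.8,-0.29,0.3,0,0,0,0.2],[0,0,0.8,0,0,0,0.2],[0,0,0.8,0,0,0,0.2],[0,0,0.7,0,0,0,0.2],[0,0,0.5,0,0,0,0.2],[0,0,0.4,0,0,0,0.2],[0,0,0.2,0,0,0,0.2],[0,0,0,0,0,0,0.2]]]'
python3 - <<'E'
from h import *
k=bot.get_calibration("wrist"); im=bot.capture("wrist"); cv2.imwrite("pics/w7.png",cv2.resize(im[:,:,::-1],(800,600)))
E
```

```text
time: 23.22
eef_pos: [0.448, 0.1421, 0.1071]
eef_rot: [-3.142, 0.0, -3.029]
contact_force: [0.7, 0.0, -0.4]
opening: 0.0339
grip_force: 0.0
time: 23.88
eef_pos: [0.4291, 0.1329, 0.0135]
eef_rot: [-3.141, -0.002, -3.029]
contact_force: [-0.2, -0.5, 0.1]
opening: 0.0341
grip_force: 0.0
```

View pics/w7.png

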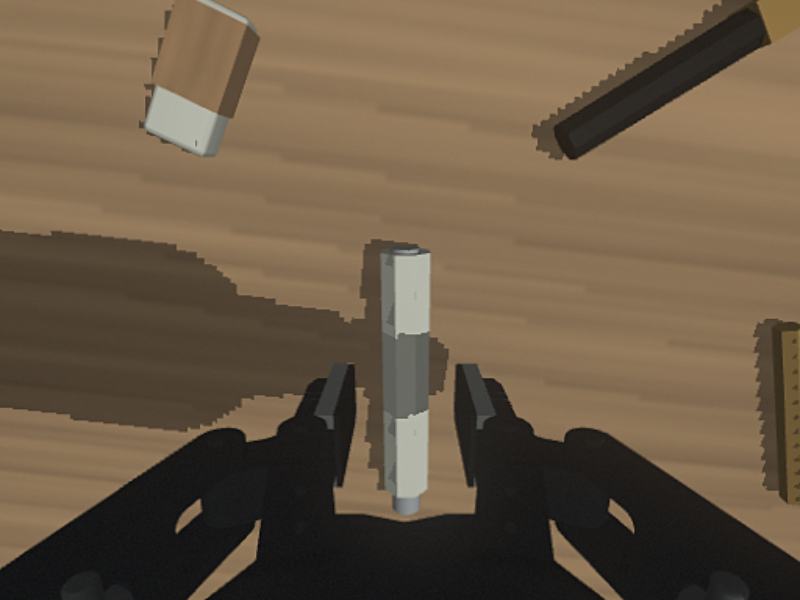

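The barrel lies centred between the fingers with its thread end at (405,505). I'll grasp it, lift, and turn it toward the tray's long axis.

```bash
python3 -m inch '[[[0,0,0.25,0,0,0,0.2],[0,0,0.15,0,0,0,0.2],[0,0,0,0,0,0,1],[0,0,0,0,0,0,1],[0,0,0,0,0,0,1],[0,0,0,0,0,0,1],[0,0,0,0,0,0,1],[0,0,0,0,0,0,1]]]' 40
python3 -m inch '[[[0,0,-0.4,0,0,0,1],[0,0,-1,0,0,0,1],[0,0,-1,0,0,-1,1],[0,0,-1,0,0,-1,1],[0,0,-0.6,0,0,-1,1],[0,0,0,0,0,-1,1],[0,0,0,0,0,-1,1],[0,0,0,0,0,-1,1]]]'
python3 -m inch '[[[0,0,0,0,0,-1,1],[0,0,0,0,0,-1,1],[0,0,0,0,0,-1,1],[0,0,0,0,0,-1,1],[0,0,0,0,0,-1,1],[0,0,0,0,0,-1,1],[0,0,0,0,0,-0.15,1],[0,0,0,0,0,0,1]]]'
```

```text
time: 24.6
eef_pos: [0.4301, 0.1331, 0.0047]
eef_rot: [3.142, 0.0, -3.029]
contact_force: [0.1, 0.2, 0.3]
opening: 0.0148
grip_force: 41.1
time: 25.27
eef_pos: [0.4307, 0.1332, 0.1062]
eef_rot: [-3.14, 0.002, -2.396]
contact_force: [-0.3, 0.7, -0.3]
opening: 0.0141
grip_force: 41.1
time: 25.93
eef_pos: [0.4302, 0.1331, 0.1052]
eef_rot: [-3.141, 0.0, -1.759]
contact_force: [0.5, 0.3, -0.4]
opening: 0.0147
grip_force: 41.1
```

```bash
python3 -m inch '[[[0.4,-0.45,0,0,0,0,1],[0.8,-0.9,0,0,0,0,1],[0.8,-0.9,0,0,0,0,1],[0.8,-0.9,0,0,0,0,1],[0.8,-0.9,0,0,0,0,1],[0.8,-0.9,0,0,0,0,1],[0.8,-0.9,0,0,0,0,1],[0.8,-0.9,0,0,0,0,1]]]'
python3 -m inch '[[[0.8,-0.9,0,0,0,0,1],[0.8,-0.9,0,0,0,0,1],[0.8,-0.9,0,0,0,0,1],[0.8,-0.9,0,0,0,0,1],[0.52,-0.53,0.4,0,0,0,1],[0,0,0.8,0,0,0,1],[0,0,0.8,0,0,0,1],[0,0,0.6,0,0,0,1]]]'
python3 -m inch '[[[0,0,0.4,0,0,0,1],[0,0,0.2,0,0,0,1],[0,0,0,0,0,0,1],[0,0,0,0,0,0,1]]]'
```

```text
time: 26.6
eef_pos: [0.5689, -0.0469, 0.1048]
eef_rot: [-3.141, 0.0, -1.76]
contact_force: [-0.1, 1.1, 0.3]
opening: 0.0142
grip_force: 41.1
time: 27.27
eef_pos: [0.652, -0.1566, 0.0378]
eef_rot: [3.14, 0.0, -1.76]
contact_force: [-0.1, 0.2, -0.5]
opening: 0.0146
grip_force: 41.1
time: 27.6
eef_pos: [0.6527, -0.1561, 0.0252]
eef_rot: [-3.141, -0.0, -1.757]
contact_force: [-0.5, -0.5, -0.0]
opening: 0.0142
grip_force: 41.1
```

```bash
python3 -m inch '[[[0,0,0.4,0,0,0,1],[0,0,0.22,0,0,0,1],[0,0,0,0,0,0,1],[0,0,0,0,0,0,1],[0,0,0,0,0,0,0.4],[0,0,0,0,0,0,0.4],[0,0,0,0,0,0,0.4]]]'
python3 -m inch '[[[0,0,-0.5,0,0,0,0.4],[0,0,-1,0,0,0,0.4],[0,0,-1,0,0,0,0.4],[0,0,-1,0,0,1,0.2],[0,0,-0.6,0,0,1,0],[0,0,0,0,0,1,0],[0,0,0,0,0,1,0],[0,0,0,0,0,1,0]]]'
python3 -m inch '[[[0,0,0,0,0,1,0],[0,0,0,0,0,1,0],[0,0,0,0,0,1,0],[0,0,0,0,0,1,0],[0,0,0,0,0,0.87,0],[0.06,0.5,0,0,0,0,0],[0.12,0.97,0,0,0,0,0],[0.12,0.97,0,0,0,0,0]]]'
python3 -m inch '[[[0.12,0.97,0,0,0,0,0],[0.12,0.97,0,0,0,0,0],[0.12,0.97,0,0,0,0,0],[0.12,0.97,0,0,0,0,0],[0.12,0.97,0,0,0,0,0],[0.12,0.97,0,0,0,0,0],[0.12,0.97,0,0,0,0,0],[0.12,0.97,0,0,0,0,0]]]'
python3 -m inch '[[[0.12,0.97,0,0,0,0,0],[0.12,0.97,0,0,0,0,0],[0.12,0.97,0,0,0,0,0],[0.12,0.97,0,0,0,0,0],[0.12,0.97,0.3,0,0,0,0],[0.12,0.97,0.5,0,0,0,0],[0,0,0.5,0,0,0,0],[0,0,0.3,0,0,0,0]]]'
python3 -m inch '[[[0,0,0,0,0,0,0],[0,0,0,0,0,0,0]]]'
python3 - <<'E'
from h import *
k=bot.get_calibration("wrist"); im=bot.capture("wrist"); cv2.imwrite("pics/w8.png",cv2.resize(im[:,:,::-1],(800,600)))
np.savez("w8.npz",im=im,**{a:k[a] for a in("intrinsics","dist","R","t")})
s=bot.read_state(); print(s["eef_pos"],s["eef_rot"])
E
```

```text
time: 28.18
eef_pos: [0.6524, -0.1561, 0.0092]
eef_rot: [-3.142, -0.0, -1.757]
contact_force: [-1.1, -0.7, 0.1]
opening: 0.0257
grip_force: 0.0
time: 28.85
eef_pos: [0.6531, -0.1563, 0.1139]
eef_rot: [-3.139, 0.001, -2.286]
contact_force: [-0.3, -0.8, -0.3]
opening: 0.0423
grip_force: 0.0
time: 29.52
eef_pos: [0.6244, -0.1016, 0.1126]
eef_rot: [-3.141, 0.001, -2.792]
contact_force: [0.1, 0.4, 0.2]
opening: 0.0427
grip_force: 0.0
time: 30.18
eef_pos: [0.5348, 0.0735, 0.113]
eef_rot: [-3.141, 0.002, -2.791]
contact_force: [0.5, 0.3, 0.1]
opening: 0.0422
grip_force: 0.0
time: 30.85
eef_pos: [0.4673, 0.2041, 0.0716]
eef_rot: [-3.142, -0.0, -2.788]
contact_force: [-0.3, -0.1, -0.5]
opening: 0.043
grip_force: 0.0
time: 31.02
eef_pos: [0.4683, 0.2025, 0.0718]
eef_rot: [-3.141, -0.0, -2.791]
contact_force: [0.1, -0.2, -0.2]
opening: 0.0426
grip_force: 0.0
[0.46886731 0.20253391 0.07239929] [-3.14133882e+00  9.83420417e-04 -2.79152931e+00]
```

View pics/w8.png

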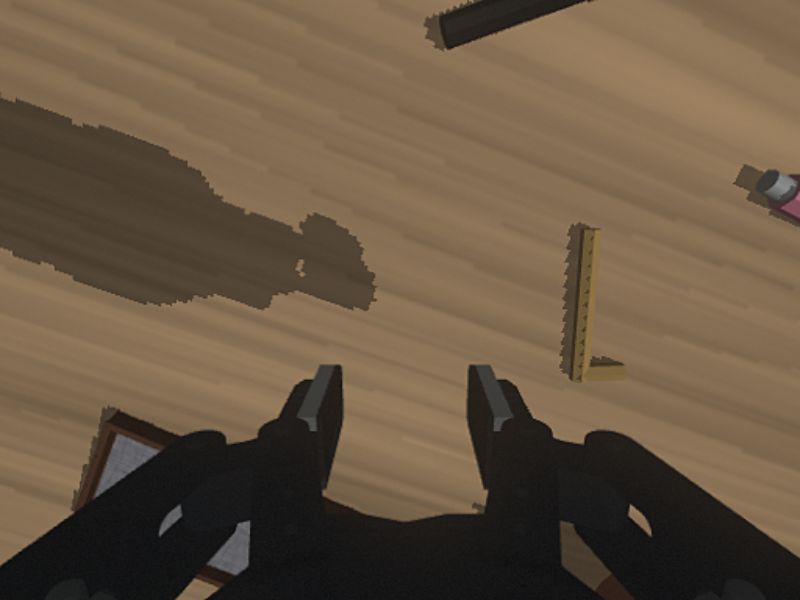

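The wrist view shows the wrench's long arm from (591,229) to the corner at (579,380), with the short arm ending at (625,372). I'll work out its pose.

Run:
```python
from h import *
d=np.load("w8.npz"); k={a:d[a] for a in("intrinsics","dist","R","t")}
p=plane("wrist",np.array([(591,229),(579,380),(625,373)])/1.5625,.0046,k)*1000
print(p.round(1)); 
hsv=cv2.cvtColor(d["im"],cv2.COLOR_RGB2HSV)
m=np.zeros((384,512),np.uint8); m[140:246,355:405]=1
mm=m*(hsv[...,1]>115).astype(np.uint8); print(mm.sum(),rect("wrist",mm,.0046,k))
for r in bot.masks_of("wrist","wrench_center")[:2]:
    q=r["region"].copy(); print(r["confidence"],q.sum(),r["point"],rect("wrist",q,.0046,k)); 
    q[225:]=0   # long arm only
    v,u=np.nonzero(q); w=plane("wrist",np.c_[u,v],.0046,k)*1000
    print("arm",w.mean(0).round(1),np.degrees(np.arctan2(*np.linalg.svd(w-w.mean(0),full_matrices=False)[2][0][::-1])).round(1),rect("wrist",q,.0046,k))
```

```text
[[394.  268.1]
 [464.9 296.9]
 [453.4 317.3]]
1378 [426.5 291.3  77.1  28.7  21.7]
0.62 1588 [371.6, 203.5] [426.5 290.1  78.3  28.9  23.5]
arm [421.3 278.7] 21.5 [421.8 279.2  60.5  11.2  20.8]
```

```bash
python3 -m inch '[[[0,0,0,0,0,-0.24,0],[0.06,0.7,0,0,0,0,0.2],[0.06,0.7,0,0,0,0,0.2],[0.06,0.7,0.2,0,0,0,0.2],[0.06,0.7,0.4,0,0,0,0.2],[0.06,0.74,0.5,0,0,0,0.2],[0,0,0.5,0,0,0,0.2],[0,0,0.3,0,0,0,0.2]]]'
python3 -m inch '[[[0,0,0.3,0,0,0,0.2],[0,0,0.2,0,0,0,0.2],[0,0,0.1,0,0,0,0.2],[0,0,0,0,0,0,0.2],[0,0,0,0,0,0,0.2]]]'
python3 - <<'E'
from h import *
im=bot.capture("wrist"); cv2.imwrite("pics/w9.png",cv2.resize(im[130:384,130:400,::-1],(640,602))[:600])
E
```

```text
time: 31.78
eef_pos: [0.4287, 0.2828, 0.0238]
eef_rot: [-3.141, 0.0, -2.765]
contact_force: [-0.1, -0.2, 0.0]
opening: 0.0341
grip_force: 0.0
time: 32.2
eef_pos: [0.4292, 0.2823, 0.0094]
eef_rot: [3.142, 0.001, -2.766]
contact_force: [-0.1, 0.1, 0.4]
opening: 0.0343
grip_force: 0.0
```

View pics/w9.png

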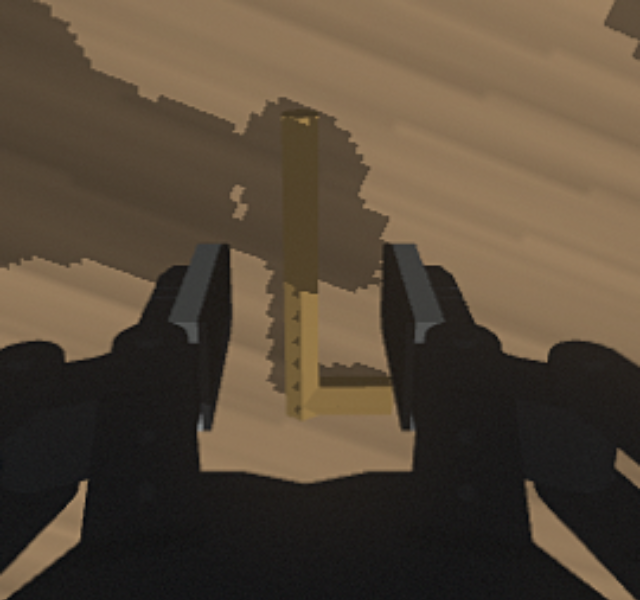

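The wrench is centred and aligned between the fingers, so I close and lift.

```bash
python3 -m inch '[[[0,0,0.18,0,0,0,0.2],[0,0,0.1,0,0,0,0.2],[0,0,0,0,0,0,1],[0,0,0,0,0,0,1],[0,0,0,0,0,0,1],[0,0,0,0,0,0,1],[0,0,0,0,0,0,1],[0,0,0,0,0,0,1]]]' 50
python3 -m inch '[[[0,0,-0.3,0,0,0,1],[0,0,-0.8,0,0,0,1],[0,0,-1,0,0,-1,1],[0,0,-1,0,0,-1,1],[0,0,0,0,0,-1,1],[0,0,0,0,0,-1,1],[0,0,0,0,0,-1,1],[0,0,0,0,0,-1,1]]]'
python3 -m inch '[[[0,0,0,0,0,-1,1],[0,0,0,0,0,-1,1],[0,0,0,0,0,-1,1],[0,0,0,0,0,-1,1],[0,0,0,0,0,-0.27,1],[0,0,0,0,0,0,1],[0,0,0,0,0,0,1]]]'
```

```text
time: 32.92
eef_pos: [0.4287, 0.2825, 0.0021]
eef_rot: [3.142, -0.0, -2.765]
contact_force: [-0.3, -0.5, -1.2]
opening: 0.0058
grip_force: 50.3
time: 33.58
eef_pos: [0.429, 0.2827, 0.0806]
eef_rot: [-3.141, 0.001, -2.132]
contact_force: [-0.5, 0.7, 0.2]
opening: 0.0064
grip_force: 50.3
time: 34.17
eef_pos: [0.4288, 0.2826, 0.08]
eef_rot: [-3.141, 0.0, -1.691]
contact_force: [1.7, 0.3, -0.6]
opening: 0.0064
grip_force: 50.3
```

```bash
python3 -m inch '[[[0.3,-0.45,0,0,0,0,1],[0.58,-0.885,0,0,0,0,1],[0.58,-0.885,0,0,0,0,1],[0.58,-0.885,0,0,0,0,1],[0.58,-0.885,0,0,0,0,1],[0.58,-0.885,0,0,0,0,1],[0.58,-0.885,0,0,0,0,1],[0.58,-0.885,0,0,0,0,1]]]'
python3 -m inch '[[[0.58,-0.885,0,0,0,0,1],[0.29,-0.44,0.3,0,0,0,1],[0,0,0.6,0,0,0,1],[0,0,0.7,0,0,0,1],[0,0,0.4,0,0,0,1],[0,0,0.2,0,0,0,1],[0,0,0,0,0,0,1],[0,0,0,0,0,0,1]]]'
```

```text
time: 34.83
eef_pos: [0.5822, 0.1527, 0.0796]
eef_rot: [-3.141, -0.0, -1.691]
contact_force: [-1.3, 0.8, -0.1]
opening: 0.0059
grip_force: 50.3
time: 35.5
eef_pos: [0.6107, 0.1292, 0.0245]
eef_rot: [3.141, -0.0, -1.69]
contact_force: [0.1, -0.1, -1.2]
opening: 0.0062
grip_force: 50.3
```

```bash
python3 -m inch '[[[0,0,0.4,0,0,0,1],[0,0,0.2,0,0,0,1],[0,0,0.1,0,0,0,1],[0,0,0,0,0,0,1],[0,0,0,0,0,0,1],[0,0,0,0,0,0,0.5],[0,0,0,0,0,0,0.5],[0,0,0,0,0,0,0.5]]]'
python3 -m inch '[[[0,0,-0.4,0,0,0,0.5],[0,0,-1,0,0,0,0.5],[0,0,-1,0,0,0,0.5],[0,0,-1,0,0,0,0.5],[0,0,-1,0,0,0,0.5],[0.5,0,-1,0,0,0,0.5],[1,0,-1,0,0,0,0.5],[1,0.4,-1,0,0,0,0.5]]]'
python3 -m inch '[[[1,0.5,-0.5,0,0,0,0.5],[1,0.5,0,0,0,0,0.5],[1,0.5,0,0,0,0,0.5],[0,0,0,0,0,0,0.5],[0,0,0,0,0,0,0.5],[0,0,0,0,0,0,0.5]]]'
python3 - <<'E'
from h import *
s=bot.read_state();print(s["eef_pos"])
ims=[]
for c in("scene","side"):
    im=bot.capture(c)
    if c=="scene": ims.append(cv2.resize(im[215:300,150:380,::-1],(800,296),interpolation=cv2.INTER_CUBIC))
    else: ims.append(cv2.resize(im[110:225,120:290,::-1],(444,300),interpolation=cv2.INTER_CUBIC))
    for n,z in(("barrel_center",.012),("wrench_center",.0086),("cone_small_center",.016),("cone_large_center",.021),("grip_center",.026)):
        for r in bot.masks_of(c,n)[:3]:
            m=r["region"]; v,u=np.nonzero(m); p=plane(c,[u.mean(),v.mean()],z)[0]*1000
            for t,C,a in(("P",(616.6,-150.1),-10.6),("R",(615.1,163.6),-6.9)):
                a=np.radians(a); q=np.array([[np.cos(a),np.sin(a)],[-np.sin(a),np.cos(a)]])@(p-C)
                if abs(q[0])<75 and abs(q[1])<95: print(c,n,round(r["confidence"],2),t,q.round(1),rect(c,m,z))
w=max(i.shape[1] for i in ims)
cv2.imwrite("pics/end.png",np.vstack([cv2.copyMakeBorder(i,0,0,0,w-i.shape[1],cv2.BORDER_CONSTANT) for i in ims]))
E
```

```text
time: 36.17
eef_pos: [0.6113, 0.129, 0.0074]
eef_rot: [-3.141, 0.0, -1.69]
contact_force: [-0.4, -0.6, -0.8]
opening: 0.0212
grip_force: 0.0
time: 36.83
eef_pos: [0.5946, 0.0679, 0.1941]
eef_rot: [-3.139, 0.0, -1.688]
contact_force: [0.6, -1.0, 0.5]
opening: 0.0211
grip_force: 0.0
time: 37.33
eef_pos: [0.5478, -0.0017, 0.2053]
eef_rot: [-3.14, 0.001, -1.69]
contact_force: [0.2, 0.1, -0.0]
opening: 0.0214
grip_force: 0.0
[ 0.54780829 -0.00170286  0.20532177]
scene barrel_center 0.76 P [34.5  2.2] [ 650.6 -155.3   97.8   23.1   80.5]
scene cone_small_center 0.46 P [17.8  0.2] [ 625.8 -153.   158.3  153.9   79.6]
scene cone_large_center 0.66 P [-33.4  38.8] [ 588.6 -105.6   49.8   20.3    1.3]
scene grip_center 0.46 P [-36.3 -40.9] [ 573.1 -184.1   70.1   27.2    8.1]
side barrel_center 0.68 P [35.   1.3] [ 651.6 -156.6   96.1   18.2   79.9]
side wrench_center 0.47 R [-4.  -8.5] [610.1 156.8  16.7   8.3 -58.5]
side cone_small_center 0.55 R [-1.4 56.6] [621.4 219.7  29.5  13.5 -36.7]
side cone_large_center 0.56 P [-40.9  38.3] [ 584.5 -105.3   51.5   16.   -46.6]
```

View pics/end.png

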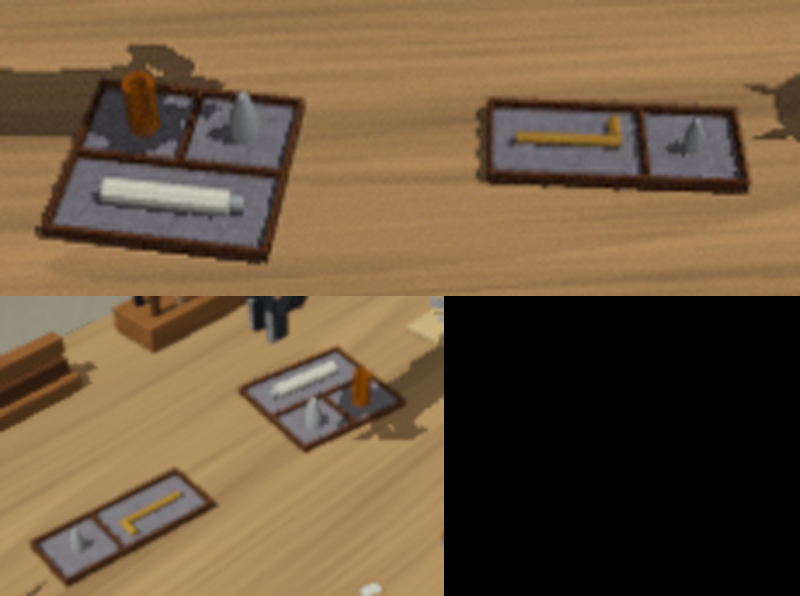

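Both views show all five parts mid-compartment: barrel (170,195), grip (141,105), large cone (244,118), wrench (568,138) and small cone (695,135). The gripper is well clear, so I'll hand the job in.

```bash
python3 -c "
from workcell import bot
print(bot.job_done())"
```

```text
the job is handed in; nothing more can be done
None
```

Both kits are made up and the job is handed in at about 37.5 s of the 99 s allowed. The last pictures showed all five parts in their right compartments, near the middle; the handover returned no verdict.

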